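# Set the welding positioner's speed and start it

## Task

With a fingertip, turn the wing-handled selector on the positioner's control console clockwise, click by click, to speed step 5 (step 0 is its anticlockwise end stop, at the shortest tick), and then press the small flat start button all the way down and let it come back up. Do not pinch the wing between the fingers, do not press start while the selector is off step 5, never press the mushroom-shaped stop button, and leave the steel parts and the brush lying around where they are.

Things in the scene. Friction and masses are not known exactly. Their poses are not given: they have to be found in the camera images.
- console: Fixed control console on the bench: grey box 200 (x) x 420 (y) x 75 mm high, flat deck. Origin at the centre of its underside, z up, its +x edge away from the robot at yaw 0. Place and yaw vary. In its frame the selector's axis is at (0, 85) mm, the start button at (-50, -120) mm, the stop button at (55, -120) mm.
- dial_axis (a point): Point on the selector's vertical axis at deck level; axes parallel to the console's. In them the wing points at 105 degrees minus the joint value, anticlockwise from +x seen from above (left and slightly to the robot at step 0, away and to the right at step 5). Eight black ticks, 64 mm and more from the axis, mark the steps; they lengthen from 5 mm at step 0 to 19 mm at step 7.
- selector (a joint): Selector angle in rad, growing clockwise seen from above, 0 to 3.665. Detent step k lies at k x 0.5236 (30 degrees a click), k = 0 to 7, end stops at 0 and 7; step 5 is 2.618. Starts in one of steps 0 to 3. About 0.13 N m (3 N at 40 mm) moves it off a step; past midway it springs ahead by itself into the next step and stays.
- wing_tip (a point): Middle of the wing's outer end, 57 mm from the axis, 25 mm above the deck; x outward along the wing, y to its anticlockwise side, z up. The wing: black upright bar 14 mm thick (faces at y = +7, the one to push, and -7 mm), from 18 mm behind the axis to 57 mm ahead of it, 11 to 39 mm above the deck, a white line on top; hub disc 42 mm in diameter, 11 mm high.
- start_button (a joint): Travel of the start button in m: 0 up, 0.006 fully down; it begins to move at 2 N, 5 N takes it fully down, and its spring lifts it back when let go.
- start_button_top (a point): Centre of the top of the start button: a flat black cap of 30 mm diameter, top 20 mm above the deck, in a steel ring housing 42 mm in diameter and 10 mm high; pressed straight down.
- stop_button (a joint): Travel of the stop button in m: 0 up, 0.006 fully down (3 N begins to move it, 9 N fully down). Not to be pressed.
- stop_top (a point): Centre of the top of the stop button: a black mushroom head of 44 mm diameter, 43 mm above the deck, 105 mm beyond the start button.
- flange: Loose bystander: steel flange 70 mm in diameter, 12 mm thick, with a 28 mm spigot to 45 mm height; origin under its centre.
- tube_offcut: Loose bystander: upright dark steel tube piece, 42 mm in diameter, 60 mm high; origin under its centre.
- angle_block: Loose bystander: steel angle block about 60 x 75 x 90 mm high; origin under its centre.
- wire_brush: Loose bystander: hand wire brush with a wooden back, 190 x 28 x 28 mm, lying bristles down; origin under its middle.

How it is judged:
By the outcome, as a careful person would: the job done as asked, in the order asked, and still so for the second after the job is handed in, with the robot touching nothing.
It also fails if it takes over 64 s, if anything falls off the work surface, if the arm or the gripper's body presses on something with over 40 N, if the wrist force passes 120 N, or if a joint passes its speed limit or range.

## Robot

A 7-joint arm with a two-finger parallel gripper is mounted at the origin on the work surface. World frame = base frame: x ahead of the robot, y to its left, z up, the work surface at z = 0. Lengths are in m, angles in rad, forces in N, time in s.
With the tool pointing down it reaches from about 0.4 to 0.85 m from the base axis. Payload 10.4 kg.
Tool frame: the origin (TCP) lies on the front face of the gripper's body, between the roots of the fingers; the fingertips stand 73 mm ahead of it and the grasp point (between the pads) lies 54 mm ahead of it; x points along the fingers, y is the direction in which the jaws open and shut, and the axes are right-handed (so a half turn about x gives the same grasp; the last joint's range is limited). The gripper opens to 85 mm and grips with 20 to 120 N. Pads are 22 mm wide; open, the fingers measure 114 mm over their backs; the gripper's body (76 mm by 85 mm) begins 54 mm behind the grasp point. The pads swing forward as they close: fully open they stand 13 mm farther back than shut.
Start: joints at [-1.234, 0.332, -0.065, 1.46, 0.022, 1.35, -0.088], TCP at [0.22, 0.585, 0.304] pointing down, gripper open.
Joint ranges: [-2.6, 2.6], [-0.5, 2.12], [-1.47, 1.34], [0.16, 2.42], [-1.27, 4.41], [0.06, 2.06], [-2.6, 2.6]. Speed limits (rad/s): [2.22, 2.22, 2.79, 2.79, 3.14, 3.14, 3.14].

## Interface

Orientations are given as a unit quaternion [x, y, z, w].
In Python, from workcell import manip gives the robot as it stands. The module is installed in compiled form; this text tells all that it offers.
- The arm moves only by the tool arm_command, never from a script. Its argument "moves" is a list that holds one entry, the list of rows, each a list of 5 numbers: the closure, from 0 (fully open) to 1 (shut), then the shift along the tool's x, y, z in units of 25 mm (1.0 is 25 mm), then the turn about the tool's x in degrees. A call has 1 to 12 rows; each row shifts and turns the commanded pose from where the row before left it, along the tool's axes as they then stand; what a row does not reach is not made up. A row lasts 1/12 s, in which the tool goes at most 41.7 mm and 7.16 degrees, less where a joint would pass 70% of its speed; a pose out of reach is approached as far as the arm can. A call is refused whole if a number of a shift passes 1 or a number of a turn 7.16, either way. A call with a gripper value outside its range is refused whole. The fingers move at their own pace and stop on an object; "force" is the grip in N (left out, the last holds). Time passes only in rows, so rows that do not move let the fingers close. It gives the time, the measured TCP pose, the force and the opening at its end, in the units of the state.
- manip.get_obs(): the state, without advancing time (a new reading comes with each control period).
- manip.camera(name): name is "scene" or "top"; returns the picture (480x640x3 uint8, red, green, blue); there is no depth.
- manip.camera_info(name): a dict with "vfov" (degrees; the focal length in pixels is half the picture's height over the tangent of half this angle, whatever the lens; pixels are square), "cx", "cy" (the principal point, pixels), "pose" (4x4, takes a point from camera to world coordinates). Camera axes: x right, y down, z forward; pixel columns grow to the right and rows downward; lengths in m; the calibration is good to about 2 mm. A picture is of the moment at which its call begins. camera_info takes no time and is no camera call.
- manip.hand_in(): hands the job in, once; it reports no verdict.
Trained networks look in the newest picture that a camera, given by its name, has taken for a name from the list of things; names that differ only in an ending like _2 or _b are one class to them, and where a whole thing is asked for, a point or a joint stands for the part that bears it (a point fixed in the world has none). Each returns a list of dicts, best first, with "confidence" (0 to 1); they miss things now and then, are a little off and sometimes report something else, mostly with a low value. They report only what shows in the picture. A call takes as long as a camera call.
- manip.regions_of(query, camera): "mask" (480x640 bool, what is visible of it) and "rect" ([left, top, right, bottom] in pixels, round what is visible of it).
- manip.pinpoint(query, camera): "pixel" ([row, column] in pixels: a listed point, or the origin of a listed thing).
The state is a dict: "clock": time; "joint_pos": joint angles; "joint_velocities": joint speeds; "tau": joint torques, N m; "position": TCP position; "ee_rot": TCP orientation; "ft_force": force on the tool from outside, world axes, zero at the start; "torque": the same for the moment, N m; "grip_width": opening from 0.0 (shut) to 1.0 (fully open).
Only numpy, scipy, OpenCV 4.12 (cv2) and the standard library are available. Lean on these libraries where they do the work, as an engineer would, in place of code of your own. Each camera call takes 0.05 s, during which the arm holds its last target.

## Working session

There is one attempt and no reset: what is moved stays moved. The work goes in short steps, Python scripts to look and compute and a tool call to move; the robot and the scene stay as the last step left them, time stands still between calls to the robot, and variables do not carry over. Pictures are saved under pics/ and viewed, and the job is handed in when it is done.

Besides the shell and the picture viewer there is one more tool, called after "Emit:" as name([rows], argument=value, ...), one row to a line, values as JSON. arm_command: Moves the arm, as the interface text tells. Its arguments: {"type":"object","properties":{"moves":{"type":"array","items":{"type":"array","items":{"type":"array","items":{"type":"number"}}}},"force":{"type":"number"}},"required":["moves"]}

```bash
mkdir -p pics; cat > h.py <<'E'
import numpy as np, cv2
from workcell import manip
from scipy.spatial.transform import Rotation as R
def snap(c,fn):
    im=manip.camera(c); cv2.imwrite('pics/'+fn,im[:,:,::-1]); return im
def ray(c,px):
    i=manip.camera_info(c); f=240/np.tan(np.radians(i['vfov'])/2); P=np.array(i['pose'])
    d=np.array([(px[1]-i['cx'])/f,(px[0]-i['cy'])/f,1]); return P[:3,3],P[:3,:3]@d
def at(c,px,z):
    o,d=ray(c,px); return o+d*(z-o[2])/d[2]
def proj(c,p):
    i=manip.camera_info(c); f=240/np.tan(np.radians(i['vfov'])/2); P=np.array(i['pose'])
    q=P[:3,:3].T@(np.array(p)-P[:3,3]); return q[1]/q[2]*f+i['cy'],q[0]/q[2]*f+i['cx']
E
python3 - <<'E'
from h import *
np.set_printoptions(precision=4,suppress=True)
for c in ['scene','top']:
    snap(c,c+'0.png'); i=manip.camera_info(c); print(c,i['vfov'],i['cx'],i['cy'],np.array(i['pose']))
    for q,z in [('console',0),('dial_axis',.075),('wing_tip',.1),('start_button_top',.095),('stop_top',.118),('flange',0),('tube_offcut',0),('angle_block',0),('wire_brush',0)]:
        for r in manip.pinpoint(q,c)[:2]: print(q,np.array(r['pixel']),round(r['confidence'],2),at(c,r['pixel'],z))
print(manip.get_obs())
E
```

```text
scene 53.44759067697669 325.6525027483771 240.06391493115427 [[ 0.8718  0.2716 -0.4076  1.1022]
 [ 0.4893 -0.5195  0.7005 -0.7835]
 [-0.0215 -0.8102 -0.5858  0.8012]
 [ 0.      0.      0.      1.    ]]
console [286.9 282.9] 0.76 [ 0.5478 -0.0522  0.    ]
dial_axis [242.  305.4] 0.61 [0.5546 0.0531 0.075 ]
dial_axis [243.7 324.3] 0.18 [0.6017 0.0694 0.075 ]
wing_tip [244.  322.9] 0.89 [0.6164 0.0373 0.1   ]
wing_tip [231.6 348. ] 0.39 [0.6471 0.114  0.1   ]
start_button_top [267.1 223.2] 0.66 [ 0.4496 -0.1463  0.095 ]
stop_top [277.  248.6] 0.83 [ 0.5436 -0.168   0.118 ]
flange [231.1 348.8] 0.5 [0.5831 0.2454 0.    ]
tube_offcut [324.7 167. ] 0.8 [ 0.3819 -0.2895  0.    ]
angle_block [350.6 276.9] 0.96 [ 0.6517 -0.2331  0.    ]
wire_brush [293.7 364. ] 0.81 [ 0.7399  0.0209 -0.    ]
top 43.58309251854139 325.3160783011003 235.0452465301196 [[-0.0904 -0.9759  0.1987  0.343 ]
 [-0.9959  0.0891 -0.0155  0.0217]
 [-0.0025 -0.1993 -0.9799  1.4742]
 [ 0.      0.      0.      1.    ]]
console [276.4 345.2] 0.57 [ 0.5336 -0.0412  0.    ]
console [329.8 454. ] 0.36 [ 0.3799 -0.2914  0.    ]
d
[... 401 characters left out ...]
7 [ 0.3844 -0.2923  0.    ]
tube_offcut [239.9 311.2] 0.59 [0.6328 0.0346 0.    ]
angle_block [218.7 412.7] 0.9 [ 0.6638 -0.2247  0.    ]
wire_brush [200.5 311. ] 0.75 [0.7343 0.0264 0.    ]
{'clock': 1.0, 'joint_pos': array([-1.2336,  0.3322, -0.0647,  1.4601,  0.0216,  1.3499, -0.0885]), 'joint_velocities': array([-0.0006, -0.0006, -0.0011,  0.0002,  0.0008, -0.0005, -0.0006]), 'tau': array([  0.001 , -62.525 ,   0.0498, -39.1845,   0.0166,   0.0018,
        -0.    ]), 'position': array([0.22 , 0.585, 0.304]), 'ee_rot': array([ 0.1266,  0.6957, -0.1265,  0.6957]), 'ft_force': array([ 0.8763,  0.2908, -0.3175]), 'torque': array([-0.039 , -0.0229,  0.0165]), 'grip_width': 0.9995992904799625}
```

```bash
python3 - <<'E'
import cv2
for c in ['scene','top']:
    im=cv2.imread(f'pics/{c}0.png'); cv2.imwrite(f'pics/{c}0c.png',cv2.resize(im[170:370,130:430] if c=='scene' else im[170:370,200:500],None,fx=2.66,fy=2.66,interpolation=cv2.INTER_CUBIC))
E
```

```text
(no output)
```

View pics/scene0.png

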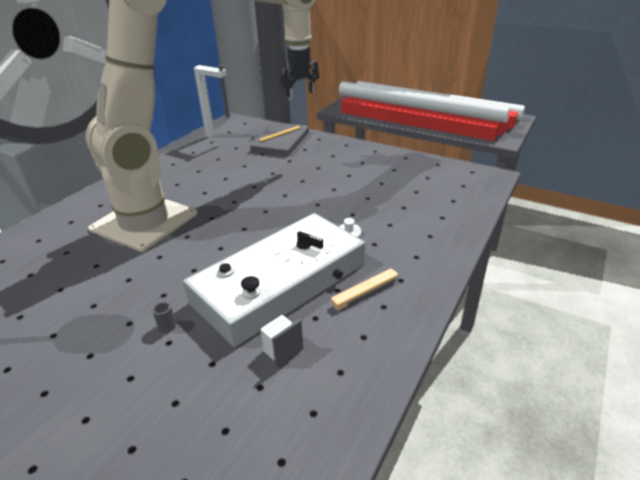

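View pics/top0c.png

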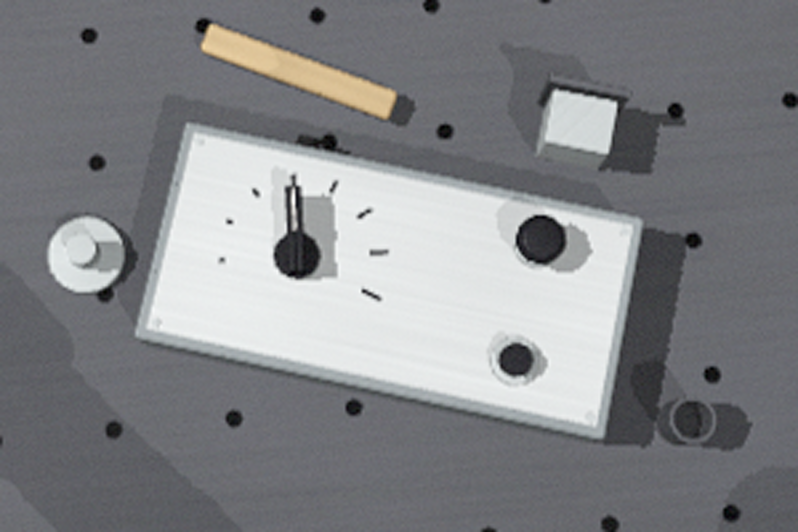

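View pics/scene0c.png

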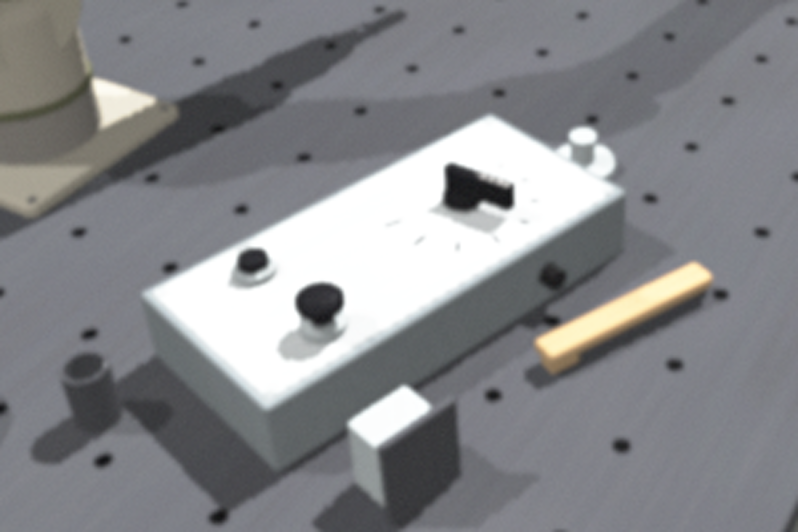

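The selector is at step 3: the wing covers the 4th of the 8 ticks (top crop, about (294,180)), and ticks for steps 4–7 continue clockwise. Start is at crop (516,359) and stop at (541,239). Next I fit the console pose.

```bash
python3 - <<'E'
from h import *
from scipy.optimize import least_squares
np.set_printoptions(precision=4,suppress=True)
im=cv2.imread('pics/top0.png')
crop=lambda u,v:(v/2.66+170-.0,u/2.66+200)
pts=[]
for (u,v),m in [((190,125),(.1,.21,.075)),((640,218),(.1,-.21,.075)),((603,437),(-.1,-.21,.075)),((137,337),(-.1,.21,.075)),
  ((516,359),(-.05,-.12,.095)),((541,239),(.055,-.12,.118)),((296,256),(0,.085,.088))]:
    pts.append(('top',crop(u,v),m))
cs=lambda u,v:(v/2.66+170,u/2.66+130)
for (u,v),m in [((490,117),(-.1,.21,.075)),((625,192),(.1,.21,.075)),((270,407),(.1,-.21,.075)),((145,295),(-.1,-.21,.075)),((252,257),(-.05,-.12,.095)),((321,302),(.055,-.12,.115))]:
    pts.append(('scene',cs(u,v),m))
def mod(t,m): 
    c,s=np.cos(t[2]),np.sin(t[2]); return (t[0]+c*m[0]-s*m[1],t[1]+s*m[0]+c*m[1],m[2])
for sel in (['top'],['scene'],['top','scene']):
    f=lambda t:np.concatenate([np.array(proj(c,mod(t,m)))-p for c,p,m in pts if c in sel])
    r=least_squares(f,[.54,-.04,-.2],loss='soft_l1'); print(sel,r.x,np.degrees(r.x[2])); print(f(r.x).reshape(-1,2))
t=r.x
for n,m in [('dial',(0,.085,.1)),('start',(-.05,-.12,.095)),('stop',(.055,-.12,.118))]: print(n,np.array(mod(t,m)))
for c in ['top','scene']:
    for q in ['wing_tip','tube_offcut']:
        for g in manip.regions_of(q,c)[:2]: print(c,q,g['confidence'],g['rect'],g['mask'].sum())
E
```

```text
['top'] [ 0.5284 -0.0421 -0.3015] -17.273891028987574
[[-1.405  -2.0756]
 [-0.2557  1.7482]
 [ 1.2432  0.7412]
 [ 0.61   -1.6781]
 [ 0.2805 -0.0031]
 [-0.524   0.2973]
 [-0.2241 -0.0126]]
['scene'] [ 0.5365 -0.0432 -0.2986] -17.106160496911965
[[-1.6774  0.0379]
 [-0.6074  1.5948]
 [ 2.3584 -0.5321]
 [ 0.2372 -2.2054]
 [ 0.2367  0.557 ]
 [-2.5172  0.1267]]
['top', 'scene'] [ 0.5309 -0.0415 -0.299 ] -17.13011578088758
[[-2.1872 -2.5535]
 [-1.4875  1.2929]
 [-0.0132  0.4945]
 [-0.1718 -1.9544]
 [-0.8834 -0.3092]
 [-1.6956 -0.1264]
 [-1.1494 -0.3813]
 [-2.4464 -1.3246]
 [-1.5187 -0.067 ]
 [ 0.9107 -2.165 ]
 [-0.9354 -3.4816]
 [-0.8719 -0.8435]
 [-3.7417 -1.4733]]
dial [0.5559 0.0397 0.1   ]
start [ 0.4478 -0.1415  0.095 ]
stop [ 0.5481 -0.1724  0.118 ]
top wing_tip 0.7 [303.9, 239.4, 319.8, 276.6] 334
top tube_offcut 0.75 [447.5, 319.8, 471.4, 339.2] 258
scene wing_tip 0.56 [296.8, 228.2, 323.9, 251.9] 428
scene tube_offcut 0.71 [152.4, 302.9, 175.0, 333.0] 525
scene tube_offcut 0.28 [237.0, 273.9, 261.6, 291.5] 270
```

```bash
cat >> h.py <<'E'
def delta(goal,yawdeg=None):
    o=manip.get_obs(); M=R.from_quat(o['ee_rot']).as_matrix()
    d=M.T@(np.array(goal)-o['position'])
    print('t',round(o['clock'],2),'pos',o['position'].round(4),'y ang',np.degrees(np.arctan2(M[1,1],M[0,1])).round(1),'z ang',np.degrees(np.arctan2(M[1,2],M[0,2])).round(1),'xaxis',M[:,0].round(3),'delta units',(d/.025).round(2),'F',o['ft_force'].round(2),'w',round(o['grip_width'],2))
E
python3 -c "
from h import *
delta([.595,.095,.25])"
```

```text
t 1.2 pos [0.22   0.585  0.3039] y ang 69.4 z ang -20.6 xaxis [-0.  0. -1.] delta units [  2.16 -13.07  20.94] F [-0.2  -0.2   0.24] w 1.0
```

Emit:
arm_command([
  [[1, 0, -0.6, 0.95, 0], [1, 0, -0.6, 0.95, 0], [1, 0, -0.6, 0.95, 0], [1, 0, -0.6, 0.95, 0], [1, 0, -0.6, 0.95, 0], [1, 0, -0.6, 0.95, 0], [1, 0, -0.6, 0.95, 0], [1, 0, -0.6, 0.95, 0], [1, 0, -0.6, 0.95, 0], [1, 0, -0.6, 0.95, 0], [1, 0, -0.6, 0.95, 0]],
], force=40)

```text
clock: 2.12
position: [0.4071, 0.3374, 0.3041]
ee_rot: [0.127, 0.696, -0.126, 0.696]
ft_force: [0.5, -0.6, 0.3]
grip_width: -0.002
```

Emit:
arm_command([
  [[1, 0.1, -0.6, 0.95, 0], [1, 0.1, -0.6, 0.95, 0], [1, 0.1, -0.6, 0.95, 0], [1, 0.1, -0.6, 0.95, 0], [1, 0.1, -0.6, 0.95, 0], [1, 0.1, -0.6, 0.95, 0], [1, 0.1, -0.6, 0.95, 0], [1, 0.1, -0.6, 0.95, 0], [1, 0.1, -0.6, 0.95, 0], [1, 0.1, -0.5, 0.9, 0], [1, 0.1, -0.4, 0.5, 0], [1, 0, 0, 0, 0]],
])

```text
clock: 3.12
position: [0.5852, 0.0994, 0.2759]
ee_rot: [0.128, 0.695, -0.129, 0.696]
ft_force: [-0.7, -1.4, -0.4]
grip_width: -0.004
```

```bash
python3 - <<'E'
from h import *
delta([.595,.085,.17])
for c in ['top','scene']:
    im=snap(c,c+'1.png')
im=cv2.imread('pics/top1.png'); a=cv2.resize(im[170:370,220:420],None,fx=2,fy=2,interpolation=2)
im=cv2.imread('pics/scene1.png'); b=cv2.resize(im[130:330,180:380],None,fx=2,fy=2,interpolation=2)
cv2.imwrite('pics/j1.png',np.hstack([a,b]))
E
```

```text
t 3.12 pos [0.5852 0.0994 0.2759] y ang 69.1 z ang -20.9 xaxis [ 0.    -0.002 -1.   ] delta units [ 4.24 -0.39  0.57] F [-0.7  -1.39 -0.45] w -0.0
```

View pics/j1.png

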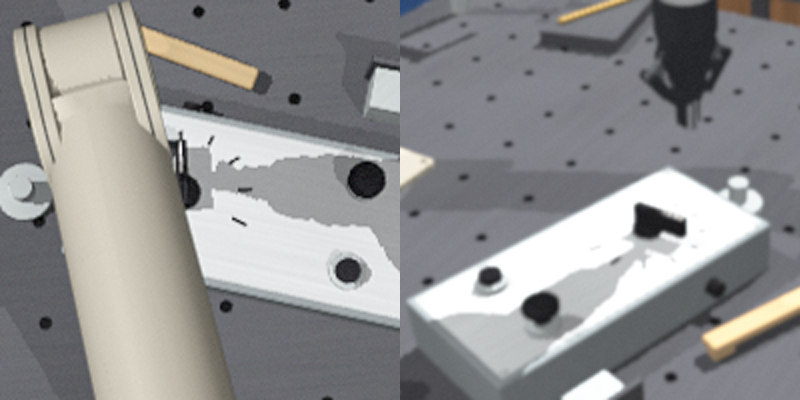

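Emit:
arm_command([
  [[1, 0.6, 0, 0.2, -5], [1, 0.8, 0, 0.1, -5], [1, 0.8, 0, 0.1, -3], [1, 0.8, 0, 0, 0], [1, 0.8, 0, 0, 0], [1, 0.5, 0, 0, 0], [1, 0, 0, 0, 0]],
])

```text
clock: 3.8
position: [0.5917, 0.1019, 0.1664]
ee_rot: [0.046, 0.707, -0.047, 0.704]
ft_force: [0.5, 1.0, 0.3]
grip_width: 0.0
```

```bash
python3 - <<'E'
from h import *
delta([.593,.06,.168])
for c in ['scene']:
    im=snap(c,c+'2.png')
im=cv2.imread('pics/scene2.png'); b=cv2.resize(im[180:300,240:400],None,fx=5,fy=5,interpolation=2)
cv2.imwrite('pics/j2.png',b)
E
```

```text
t 3.8 pos [0.5917 0.1019 0.1664] y ang 82.5 z ang -7.5 xaxis [-0.004 -0.001 -1.   ] delta units [-0.06 -1.65  0.27] F [0.46 0.95 0.25] w 0.0
```

View pics/j2.png

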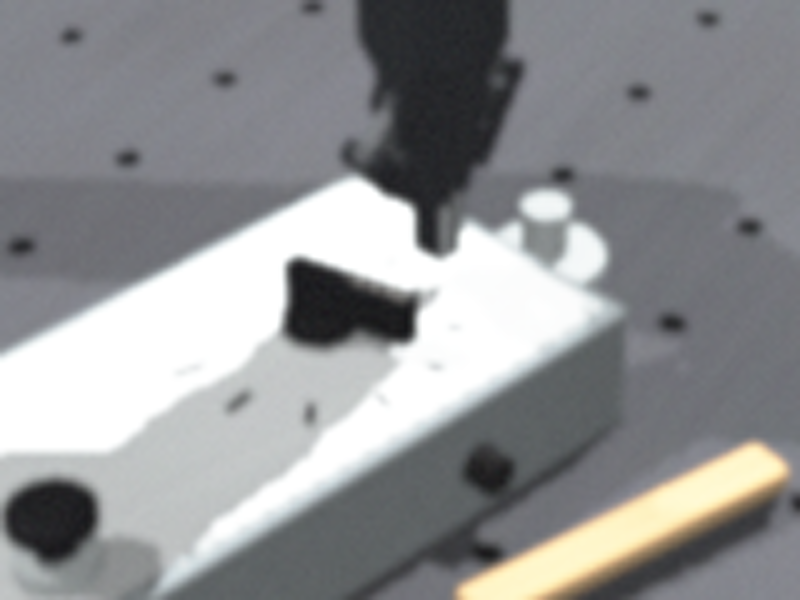

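Fingertips stand beside the wing's pushing face, clear of it (crop (435,240) versus the wing tip at (405,315)). Approaching until contact.

Emit:
arm_command([
  [[1, 0, -0.4, 0.1, 0], [1, 0, -0.4, 0.1, 0], [1, 0, -0.4, 0, 0], [1, 0, -0.2, 0, 0], [1, 0, 0, 0, 0]],
])

```text
clock: 4.27
position: [0.5939, 0.0628, 0.1696]
ee_rot: [0.048, 0.705, -0.048, 0.706]
ft_force: [-0.6, -0.8, 0.7]
grip_width: -0.001
```

Emit:
arm_command([
  [[1, 0, -0.2, 0, 0], [1, 0, -0.1, 0, 0], [1, 0, 0, 0, 0]],
])

```text
clock: 4.52
position: [0.5928, 0.058, 0.1691]
ee_rot: [0.047, 0.705, -0.047, 0.706]
ft_force: [1.2, 0.7, -0.1]
grip_width: 0.001
```

Emit:
arm_command([
  [[1, 0, -0.15, 0, 0], [1, 0, 0, 0, 0]],
])

```text
clock: 4.68
position: [0.5927, 0.0561, 0.1691]
ee_rot: [0.047, 0.705, -0.045, 0.706]
ft_force: [3.5, 6.0, -0.8]
grip_width: -0.0
```

Emit:
arm_command([
  [[1, 0, -0.15, 0, 0], [1, 0, 0, 0, 0]],
])

```text
clock: 4.85
position: [0.5927, 0.0546, 0.1693]
ee_rot: [0.047, 0.705, -0.044, 0.707]
ft_force: [6.4, 11.8, -3.7]
grip_width: -0.003
```

```bash
python3 - <<'E'
from h import *
delta([.593,.05,.168])
im=snap('scene','scene3.png'); b=cv2.resize(im[180:300,240:400,::-1],None,fx=5,fy=5,interpolation=2)
cv2.imwrite('pics/j3.png',b)
E
```

```text
t 4.85 pos [0.5927 0.0546 0.1693] y ang 82.6 z ang -7.4 xaxis [ 0.003  0.005 -1.   ] delta units [ 0.05 -0.18  0.04] F [ 6.38 11.82 -3.66] w -0.0
```

View pics/j3.png

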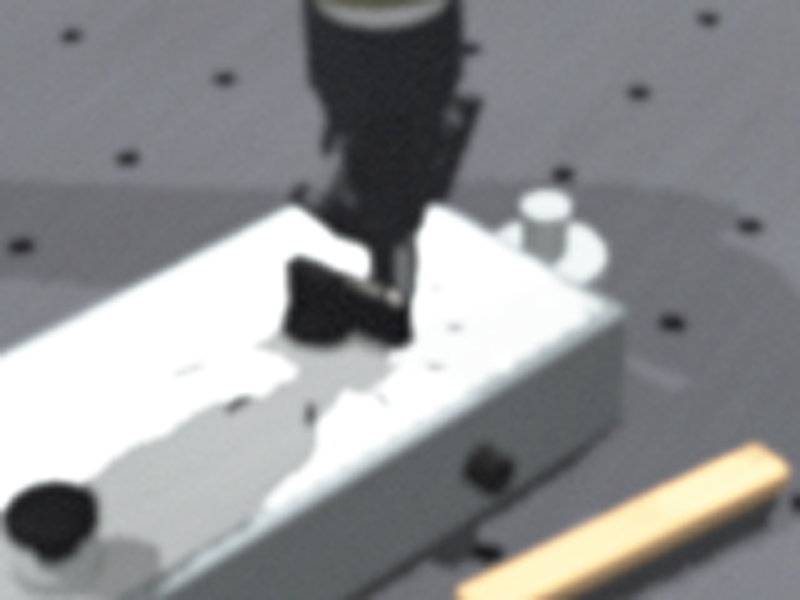

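Contact made. Now the first click, along the arc.

Emit:
arm_command([
  [[1, 0, -0.1, 0.05, 3], [1, 0, -0.1, 0.05, 3], [1, 0, 0, 0, 0]],
])

```text
clock: 5.15
position: [0.5937, 0.0454, 0.169]
ee_rot: [0.084, 0.702, -0.084, 0.702]
ft_force: [-0.2, -0.1, 0.0]
grip_width: -0.0
```

Emit:
arm_command([
  [[1, 0, -0.1, 0.05, 3], [1, 0, -0.1, 0.05, 3], [1, 0, 0, 0, 0]],
])

```text
clock: 5.4
position: [0.5942, 0.0401, 0.1687]
ee_rot: [0.121, 0.697, -0.12, 0.696]
ft_force: [-0.8, 4.0, -0.5]
grip_width: -0.001
```

```bash
python3 - <<'E'
from h import *
delta([.596,.042,.168])
im=snap('scene','scene4.png'); b=cv2.resize(im[180:300,240:400,::-1],None,fx=5,fy=5,interpolation=2)
cv2.imwrite('pics/j4.png',b)
E
```

```text
t 5.4 pos [0.5942 0.0401 0.1687] y ang 70.3 z ang -19.7 xaxis [-0.001  0.001 -1.   ] delta units [0.03 0.1  0.04] F [-0.84  3.97 -0.55] w -0.0
```

View pics/j4.png

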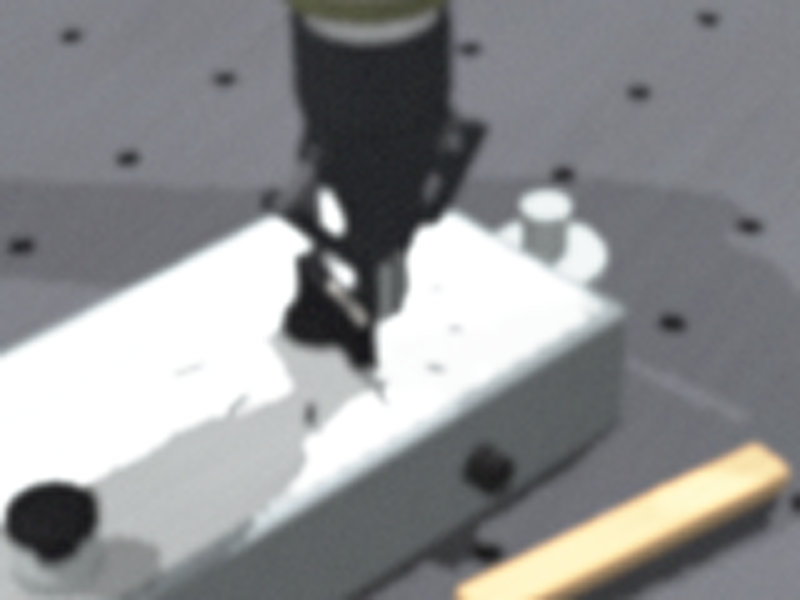

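Step 4 reached: the wing points at the tick at crop (380,395). Now the second click.

Emit:
arm_command([
  [[1, 0, -0.1, 0.06, 5], [1, 0, -0.1, 0.06, 5], [1, 0, -0.1, 0.06, 5], [1, 0, 0, 0, 0]],
])

```text
clock: 5.78
position: [0.5957, 0.035, 0.1687]
ee_rot: [0.212, 0.675, -0.209, 0.675]
ft_force: [2.3, 14.1, -2.9]
grip_width: -0.004
```

Emit:
arm_command([
  [[1, 0, -0.1, 0.06, 5], [1, 0, -0.1, 0.06, 4], [1, 0, 0, 0, 0]],
])

```text
clock: 6.03
position: [0.5947, 0.0253, 0.1688]
ee_rot: [0.263, 0.657, -0.263, 0.656]
ft_force: [-0.2, -0.8, -0.7]
grip_width: -0.001
```

```bash
python3 - <<'E'
from h import *
delta([.5925,.0208,.168])
im=snap('scene','scene5.png'); b=cv2.resize(im[180:300,240:400,::-1],None,fx=5,fy=5,interpolation=2)
cv2.imwrite('pics/j5.png',b)
E
```

```text
t 6.03 pos [0.5947 0.0253 0.1688] y ang 46.4 z ang -43.6 xaxis [-0. -0. -1.] delta units [ 0.03 -0.19  0.06] F [-0.23 -0.8  -0.71] w -0.0
```

View pics/j5.png

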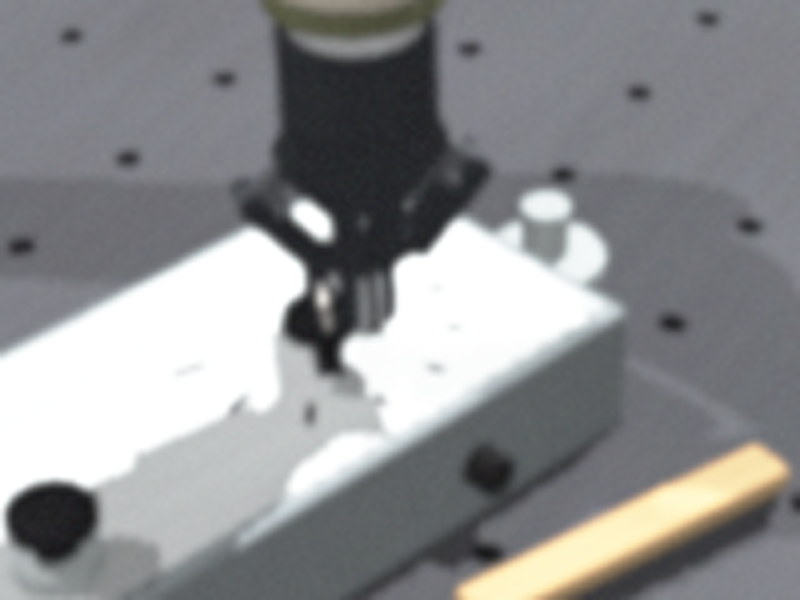

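Force dropped to zero, so it probably clicked into step 5. I'll back off, rise, and check.

Emit:
arm_command([
  [[1, 0, 0.4, 0, 0], [1, 0, 0.6, 0, 0], [1, -0.5, 0.4, 0, 0], [1, -1, 0, 0, 0], [1, -1, 0, 0, 0], [1, -0.6, 0, 0, 0], [1, 0, 0, 0, 0]],
])

```text
clock: 6.67
position: [0.6208, 0.0507, 0.2502]
ee_rot: [0.263, 0.655, -0.261, 0.659]
ft_force: [0.7, -0.8, 0.1]
grip_width: 0.001
```

```bash
python3 - <<'E'
from h import *
delta([.447,-.141,.21])
im=snap('scene','scene6.png'); b=cv2.resize(im[190:290,260:360,::-1],None,fx=4,fy=4,interpolation=2)
im=snap('top','top6.png'); a=cv2.resize(im[210:310,260:360,::-1],None,fx=4,fy=4,interpolation=2)
cv2.imwrite('pics/j6.png',np.hstack([a,b]))
E
```

```text
t 6.67 pos [0.6208 0.0507 0.2502] y ang 46.5 z ang -43.5 xaxis [ 0.005  0.001 -1.   ] delta units [  1.56 -10.35   0.22] F [ 0.66 -0.82  0.12] w 0.0
```

View pics/j6.png

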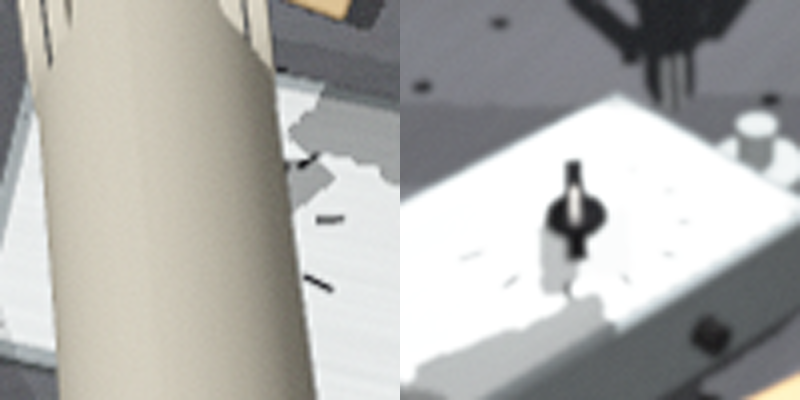

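Left-of-wing ticks are steps 6 and 7 (470 and 512), right is step 4 (625), and the wing points at the tick at (570,293). The selector is on step 5. Moving above start.

Emit:
arm_command([
  [[1, 0, -0.8, 0, 0], [1, 0, -1, 0, 0], [1, 0, -1, 0, 0], [1, 0, -1, 0, 0], [1, 0, -1, 0.1, 0], [1, 0, -1, 0.1, 0], [1, 0, -1, 0, 0], [1, 0, -1, 0, 0], [1, 0, -1, 0, 0], [1, 0, -0.9, 0, 0], [1, 0, -0.6, 0, 0], [1, 0, 0, 0, 0]],
])

```text
clock: 7.77
position: [0.443, -0.1416, 0.2457]
ee_rot: [0.263, 0.657, -0.264, 0.656]
ft_force: [1.1, -0.2, 0.1]
grip_width: -0.001
```

Emit:
arm_command([
  [[1, 0.6, 0, 0, 0], [1, 0.8, 0, 0, 0], [1, 0.6, 0, 0, 0], [1, 0.3, 0, 0, 0], [1, 0, 0, 0, 0]],
])

```text
clock: 8.18
position: [0.4444, -0.1386, 0.1871]
ee_rot: [0.262, 0.658, -0.263, 0.656]
ft_force: [-0.1, -0.3, 0.0]
grip_width: 0.001
```

```bash
python3 - <<'E'
from h import *
delta([.447,-.1415,.168])
im=snap('scene','scene7.png'); b=cv2.resize(im[190:320,180:360,::-1],None,fx=4.4,fy=4.4,interpolation=2)
cv2.imwrite('pics/j7.png',b)
E
```

```text
t 8.18 pos [ 0.4444 -0.1386  0.1871] y ang 46.5 z ang -43.5 xaxis [-0.003 -0.    -1.   ] delta units [ 0.76 -0.01  0.16] F [-0.09 -0.32  0.02] w 0.0
```

View pics/j7.png

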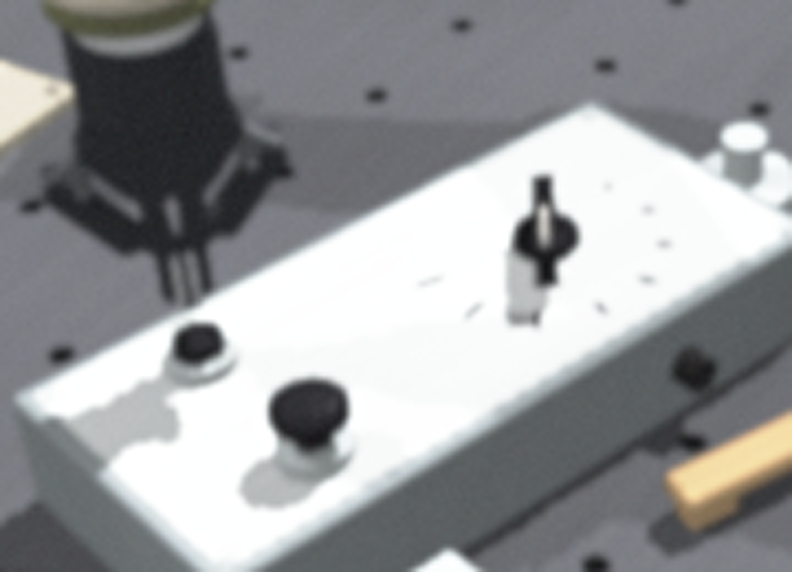

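```bash
python3 - <<'E'
from h import *
f=lambda p:[(round((a-b)*4.4)) for a,b in zip(proj('scene',p)[::-1],(180,190))]
print(f((.4444,-.1386,.114)),f((.447,-.1415,.095)),f((.450,-.140,.095)))
for r in manip.pinpoint('start_button_top','scene')[:2]: print(r, at('scene',r['pixel'],.095))
for r in manip.regions_of('start_button','scene')[:2]: m=np.argwhere(r['mask']); print(r['confidence'],r['rect'],m.mean(0))
delta([.449,-.1415,.168])
E
```

```text
[186, 301] [192, 333] [198, 333]
{'pixel': [264.4, 223.7], 'confidence': 0.5} [ 0.44408335 -0.13766525  0.095     ]
0.62 [216.7, 258.5, 228.3, 272.0] [267.85148515 224.30693069]
t 8.33 pos [ 0.4456 -0.1392  0.1895] y ang 46.4 z ang -43.6 xaxis [ 0.001 -0.    -1.   ] delta units [0.86 0.03 0.16] F [ 0.02 -0.15  0.31] w 0.01
```

Emit:
arm_command([
  [[1, 0.2, 0, 0.22, 0], [1, 0.3, 0, 0, 0], [1, 0.2, 0, 0, 0], [1, 0, 0, 0, 0]],
])

```text
clock: 8.67
position: [0.4484, -0.143, 0.1702]
ee_rot: [0.263, 0.657, -0.263, 0.656]
ft_force: [-0.6, 0.4, 0.0]
grip_width: 0.003
```

Emit:
arm_command([
  [[1, 0.1, 0, 0, 0], [1, 0.1, 0, 0, 0], [1, 0, 0, 0, 0]],
])

```text
clock: 8.92
position: [0.449, -0.1432, 0.1662]
ee_rot: [0.263, 0.656, -0.263, 0.657]
ft_force: [-0.6, 0.8, 2.3]
grip_width: 0.001
```

Emit:
arm_command([
  [[1, 0.1, 0, 0, 0], [1, 0, 0, 0, 0]],
])

```text
clock: 9.08
position: [0.449, -0.1432, 0.1638]
ee_rot: [0.263, 0.656, -0.263, 0.657]
ft_force: [-1.1, -0.4, 3.4]
grip_width: -0.001
```

Contact near z 0.167 as expected; pressing on to full travel.

Emit:
arm_command([
  [[1, 0.1, 0, 0, 0], [1, 0, 0, 0, 0]],
])

```text
clock: 9.25
position: [0.4491, -0.1432, 0.1617]
ee_rot: [0.263, 0.656, -0.263, 0.657]
ft_force: [-2.1, 0.1, 7.3]
grip_width: -0.001
```

Emit:
arm_command([
  [[1, 0.1, 0, 0, 0], [1, 0, 0, 0, 0]],
])

```text
clock: 9.42
position: [0.4494, -0.1434, 0.1612]
ee_rot: [0.263, 0.657, -0.262, 0.656]
ft_force: [-14.3, 4.1, 38.9]
grip_width: -0.002
```

Emit:
arm_command([
  [[1, 0.06, 0, 0, 0], [1, 0, 0, 0, 0]],
])

```text
clock: 9.58
position: [0.4496, -0.1435, 0.1609]
ee_rot: [0.264, 0.656, -0.262, 0.656]
ft_force: [-23.3, 4.5, 58.0]
grip_width: 0.001
```

Bottomed (hard stop, force rose steeply). Releasing straight up.

Emit:
arm_command([
  [[1, -0.3, 0, 0, 0], [1, -0.5, 0, 0, 0], [1, -0.8, 0, 0, 0], [1, -1, 0, 0, 0], [1, -1, 0, 0, 0], [1, -0.6, 0, 0, 0], [1, 0, 0, 0, 0], [1, 0, 0, 0, 0]],
])

```text
clock: 10.25
position: [0.4492, -0.1431, 0.2626]
ee_rot: [0.263, 0.656, -0.262, 0.657]
ft_force: [-0.4, 0.8, -0.5]
grip_width: -0.003
```

```bash
python3 - <<'E'
from h import *
delta([.449,-.1415,.168])
im=snap('scene','scene8.png'); b=cv2.resize(im[190:370,140:410,::-1],None,fx=2.9,fy=2.9,interpolation=2)
cv2.imwrite('pics/j8.png',b)
for q in ['flange','tube_offcut','angle_block','wire_brush']:
    for r in manip.pinpoint(q,'scene')[:1]: print(q,r['pixel'])
E
```

```text
t 10.25 pos [ 0.4492 -0.1431  0.2626] y ang 46.4 z ang -43.6 xaxis [ 0.001  0.    -1.   ] delta units [ 3.78  0.03 -0.05] F [-0.37  0.75 -0.53] w -0.0
tube_offcut [326.4, 164.8]
angle_block [351.6, 279.0]
wire_brush [292.8, 363.9]
```

View pics/j8.png

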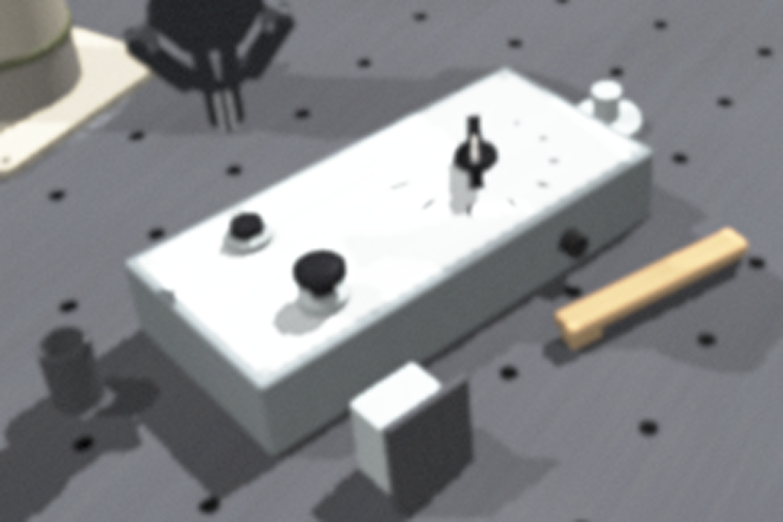

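The wing points at step 5's tick (470,210), the start cap is up again (246,226), stop and the loose parts are unmoved, and the gripper is clear.

```bash
python3 -c "
from workcell import manip
print(manip.hand_in())"
```

```text
the job is handed in; nothing more can be done
None
```

The selector is on step 5 and the start button was pressed fully and released; the job was handed in at about 10 s on the robot's clock.

- **Selector:** It started on step 3. I pushed the wing's face with the closed fingertips for two clicks, 3 to 4 and then 4 to 5. Pictures checked each step, and the push force fell to zero after each click. In the last picture the wing points at the sixth tick, which is step 5.
- **Start button:** Contact came at about the expected height, and the cap went down about 6 mm to a hard stop. The last nudges against that stop reached about 63 N at the wrist, more than needed but carried on the fingertips and under the 120 N wrist limit. The cap is up again in the last picture.
- **Everything else:** I never touched the stop button. In the last picture the tube, angle block and brush are within about 3 px of where they were. The network did not report the flange that time, but by eye it is in place. The arm was clear of everything, with about 0 N at the wrist.
- **Disagreements:** The console pose from the two cameras differed by about 8 mm in x. I therefore used force contact and pictures for the final approach at both the wing and the start button.

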